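# Wind a belt tensioner back to its stop and hold it

### The job

Wind the spring-loaded belt tensioner arm (the one with the orange idler pulley) counter-clockwise, seen from above, until you feel it come up firmly against its red stop post, without ramming it. Keep it held there with the gripper: the program finishes while still holding the arm against the stop, because letting go lets it spring back. Leave the loose parts lying around on the bench where they are.

Things in the scene. Friction and masses are not known exactly. Their poses are not given: they have to be found in the camera images.
- bracket: Fixed cast aluminium plate, 30 mm thick, under the tensioner. Origin on the upright pivot axis at bench height; x points along the arm's rest direction, z up. Runs from -70 to 130 mm in x, -90 to 110 mm in y. Carries a round pivot housing (68 mm wide, up to 58 mm) and a black rest post (16 mm wide, up to 74 mm) on the resting arm's clockwise side. Place and yaw vary.
- tension_arm: Dark steel bar 24 mm wide, 60 to 72 mm above the bench, with a 60 mm hub (bolt up to 78 mm); the orange pulley is part of it. Origin on the upright pivot axis at bench height; x points to the pulley. Swings level, counter-clockwise from above, away from rest; a spring returns it: about 3.2 N at the pulley at rest, 3.2 N more per rad. Released, it snaps back.
- idler_centre (a point): Centre of the orange idler pulley on the arm's end: 46 mm diameter, 90 to 116 mm above the bench, axis 110 mm from the pivot axis; a bolt head 16 mm wide stands 8 mm above it. It spins freely on its upright axis, so it can be pinched from above with any finger direction, or pushed on its side. Below it a spacer 20 mm wide and 18 mm high, then the arm.
- stop: Adjustable stop on the bracket: disc and tongue with an upright red post, 16 mm diameter, up to 74 mm above the bench, axis 64 mm from the pivot axis. Origin on the pivot axis at bench height; x points to the post. Its setting varies, 0.95 to 1.45 rad counter-clockwise of the arm's rest direction; the arm's side meets it when the arm's centre line is 0.32 rad short of it. Nearly rigid.
- stop_post (a point): Point on the red stop post's axis, at the arm's mid height (66 mm above the bench).
- piston: Loose aluminium piston standing upright, 86 mm diameter, 62 mm tall; bystander. Origin at the centre of its underside.
- oil_filter: Loose blue oil filter can, 76 mm diameter, 85 mm tall; bystander. Origin at the centre of its underside.
- spare_pulley: Loose dark steel pulley ring lying flat, 64 mm diameter, 28 mm tall; bystander, not the tensioner's. Origin at the centre of its underside.
- con_rod: Loose steel connecting rod lying flat, about 165 mm long along its x, 20 mm thick; bystander. Origin at the centre of its underside.
- wrench: Loose steel wrench lying flat, about 178 mm long along its x, 8 mm thick; bystander. Origin at its middle, on its underside.
- cam_gear: Loose dark gear lying flat, 76 mm diameter, 26 mm tall; bystander. Origin at the centre of its underside.
- socket: Loose steel socket standing upright, 26 mm diameter, 38 mm tall; bystander. Origin at the centre of its underside.

How it is judged:
By the outcome, as a careful person would: the job done as asked, in the order asked, and still so for the second after the job is handed in, while the arm keeps its last pose, push and grip.
It also fails if it takes over 42 s, if anything falls off the work surface, if the arm or the gripper's body presses on something with over 40 N, if the wrist force passes 120 N, or if a joint passes its speed limit or range.

### The arm

A 6-joint arm with a two-finger parallel gripper is mounted at the origin on the work surface. World frame = base frame: x ahead of the robot, y to its left, z up, the work surface at z = 0. Lengths are in m, angles in rad, forces in N, time in s.
With the tool pointing down it reaches from about 0.4 to 0.825 m from the base axis. Payload 7 kg.
Tool frame: the origin (TCP) lies between the finger pads; the fingertips stand 19 mm ahead of it and the grasp point (between the pads) is the TCP; z points along the fingers, y is the line along which they close (so a half turn about z gives the same grasp; the last joint's range is limited). The gripper opens to 88 mm and grips with 3 to 60 N. Pads are 19 mm wide; open, the fingers measure 130 mm over their backs; the gripper's body (78 mm by 193 mm) begins 47 mm behind the grasp point.
Start: joints at [-0.949, 0.359, 0.012, 0, -1.224, -0.288], TCP at [0.221, -0.638, 0.218] pointing down, gripper open.
Joint ranges: [-3.07, 3.07], [-1.43, 2.12], [-1.02, 1.25], [-3.03, 1.67], [-3.05, -0], [-3.03, 3.03]. Speed limits (rad/s): [2.39, 2.39, 3.01, 3.14, 3.14, 3.14].

### API

Orientations are given as a unit quaternion [x, y, z, w].
In Python, from cell import sensors, capture, ctrl gives the robot as it stands. The module is installed in compiled form; this text tells all that it offers.
- The arm moves only by the tool play_rows, never from a script. Its argument "increments" is a list of rows, each an object with "linear": the shift along the tool's x, y, z in mm, a list of three; "angular": the turn, a rotation vector about the tool's x, y, z in degrees, a list of three; "hand": the opening in per cent of the stroke, from 0 (shut) to 100 (fully open). In form: [{"linear": [tx, ty, tz], "angular": [wx, wy, wz], "hand": hand}, ...]. A call has 1 to 12 rows; each row shifts and turns the commanded pose from where the row before left it, along the tool's axes as they then stand; what a row does not reach is not made up. A row lasts 1/8 s, in which the tool goes at most 62.5 mm and 10.7 degrees, less where a joint would pass 70% of its speed; a pose out of reach is approached as far as the arm can. A call with a gripper value outside its range is refused whole. The fingers move at their own pace and stop on an object; "squeeze" is the grip in N (left out, the last holds). Time passes only in rows, so rows that do not move let the fingers close. It gives the time, the measured TCP pose, the force, the opening and the grip force at its end, in the units of the state.
- sensors.get_obs(): the state, without advancing time (a new reading comes with each control period).
- capture(name): name is "scene" or "top" or "wrist"; returns a dict with "img" (384x512x3 uint8, red, green, blue), "range_z" (384x512 float32, m along the optical axis (not along the pixel's ray), 0 where there is no reading), "mtx" (3x3 intrinsics, pixels), "R" (3x3) and "t" (3): a world point X has camera coordinates R X + t; the wrist camera has in their place "hand_eye" (4x4, takes a point from camera to tool coordinates, whose origin is the TCP and whose axes are the flange's). Camera axes: x right, y down, z forward; pixel columns grow to the right and rows downward; lengths in m; the calibration is good to about 2 mm. A picture is of the moment at which its call begins: read the wrist's pose just before it.
- ctrl.sign_off(): hands the job in; it is judged then, once.
The state is a dict: "time": time; "joint_positions": joint angles; "joint_velocities": joint speeds; "effort": joint torques, N m; "ee_pos": TCP position; "tool_rot": TCP orientation; "ft_force": force on the tool from outside, world axes, zero at the start; "torque": the same for the moment, N m; "opening": finger opening in m; "grasp_force": force on a finger pad.
Only numpy, scipy, OpenCV 4.12 (cv2) and the standard library are available. Lean on these libraries where they do the work, as an engineer would, in place of code of your own. Each camera call takes 0.05 s, during which the arm holds its last target. There are 200 camera calls.

## Working session

There is one attempt and no reset: what is moved stays moved. The work goes in short steps, Python scripts to look and compute and a tool call to move; the robot and the scene stay as the last step left them, time stands still between calls to the robot, and variables do not carry over. Pictures are saved under pics/ and viewed, at most 10 in all, crops included, and the job is handed in when it is done.

Besides the shell and the picture viewer there is one more tool, called after "Request:" in YAML: its name, and indented under it one key for each argument. play_rows: Moves the arm, as the interface text tells. Its arguments: {"type":"object","properties":{"increments":{"type":"array"},"squeeze":{"type":"number"}},"required":["increments"]}

```bash
mkdir -p pics; cat > h.py <<'E'
import numpy as np, cv2
from cell import sensors, capture, ctrl
def cloud(c):
    z=c["range_z"]; K=c["mtx"]; v,u=np.mgrid[:z.shape[0],:z.shape[1]]
    P=np.dstack([(u-K[0,2])/K[0,0]*z,(v-K[1,2])/K[1,1]*z,z])
    return (P-np.array(c["t"]).ravel())@np.array(c["R"])
E
python3 - <<'E'
from h import *
o=sensors.get_obs(); print(o)
c=capture("top"); P=cloud(c); np.savez('top.npz',P=P,img=c["img"],z=c["range_z"])
cv2.imwrite('pics/top.png',c["img"][...,::-1])
hsv=cv2.cvtColor(c["img"],cv2.COLOR_RGB2HSV).astype(int)
ok=(c["range_z"]>0)&(hsv[...,1]>130)&(hsv[...,2]>60)
for n,a,b in(("red",-6,5),("orange",6,20)):
    h=np.where(hsv[...,0]>170,hsv[...,0]-180,hsv[...,0])
    m=ok&(h>=a)&(h<=b); k,l,s,ce=cv2.connectedComponentsWithStats(m.astype(np.uint8))
    for i in range(1,k):
        if s[i,4]>15: q=P[l==i]; print(n,s[i],ce[i].round(),np.median(q,0).round(3),q[:,2].max().round(3))
E
```

```text
{'time': 0.0, 'joint_positions': array([-9.48890734e-01,  3.59360156e-01,  1.10756335e-02, -3.89659080e-04,
       -1.22407549e+00, -2.88115236e-01]), 'joint_velocities': array([ 0.00058877,  0.00066414,  0.00093598,  0.0003174 , -0.00214025,
       -0.00250378]), 'effort': array([-3.76070716e-05, -5.82720244e+01,  2.93048662e+01,  6.99722528e+00,
        6.72475944e-03, -1.51710210e-04]), 'ee_pos': array([ 0.2209852 , -0.63727734,  0.21664015]), 'tool_rot': array([-1.66055992e-01,  9.86115999e-01,  7.82798307e-04, -1.79051159e-04]), 'ft_force': array([-0.10756784,  0.43485273, -0.57446828]), 'torque': array([ 0.01700301,  0.01760035, -0.01063705]), 'grasp_force': 0.0, 'opening': 0.08766021313134902}
red [ 37  53  15  16 147] [44. 60.] [ 1.434  1.075 -0.69 ] -0.679
red [227 172   5   6  23] [229. 175.] [0.611 0.068 0.074] 0.078
red [501 301  11  10  29] [506. 305.] [ 0.272 -0.561  0.178] 0.183
orange [307  77   7   9  26] [309.  81.] [ 0.906 -0.17   0.033] 0.039
orange [199  83   7   5  25] [202.  85.] [0.894 0.149 0.034] 0.039
orange [285  82   6   5  20] [287.  84.] [ 0.894 -0.104  0.034] 0.037
orange [266 167  17  18 159] [274. 176.] [ 0.593 -0.048  0.116] 0.121
orange [491 294  21  41 209] [500. 314.] [ 0.249 -0.545  0.177] 0.182
orange [500 302   7  11  27] [503. 307.] [ 0.268 -0.554  0.177] 0.181
```

View pics/top.png

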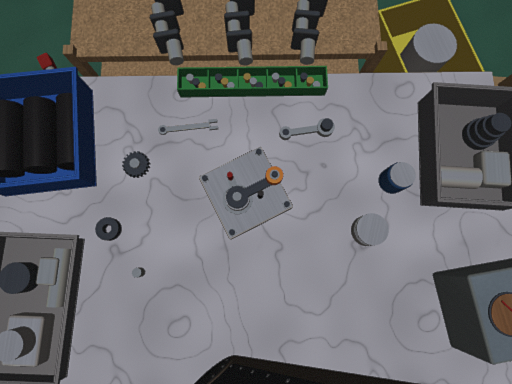

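The top view shows the hub at about (236,196), the idler at (274,176) and the red post at (229,175). Counter-clockwise swings the arm up in the image. Next I work out the geometry and the approach.

```bash
cat >> h.py <<'E'
from scipy.spatial.transform import Rotation as Ro
def rel(o,p,ang):
    """tool-axis shift mm to p and turn deg about tool z so tool y lies along world angle ang (mod pi)"""
    R=Ro.from_quat(o["tool_rot"]).as_matrix(); d=R.T@(np.array(p)-o["ee_pos"])*1000
    y=R[:,1]; a=np.arctan2(y[1],y[0]); t=(ang-a+np.pi/2)%np.pi-np.pi/2
    return d.round(1), -np.degrees(t).round(1)
E
python3 - <<'E'
from h import *
c=capture("top"); P=cloud(c); K=c["mtx"];R=np.array(c["R"]);t=np.array(c["t"]).ravel()
def bp(u,v,z):
    d=R.T@np.array([(u-K[0,2])/K[0,0],(v-K[1,2])/K[1,1],1]); o=-R.T@t; return o+d*(z-o[2])/d[2]
Z=P[...,2]; roi=np.zeros(Z.shape,bool); roi[140:245,195:300]=1
def circ(m):
    (u,v),r=cv2.minEnclosingCircle(np.argwhere(m)[:,::-1].astype(np.float32)); return u,v,r
idl=bp(*circ(roi&(Z>.108)&(Z<.122))[:2],.116)
img=c["img"].astype(int); post=bp(229.3,174.8,.074)
m=roi&(Z>.066)&(Z<.085)&(P[...,1]>0)&(img.max(2)<110)
k,l,s,ce=cv2.connectedComponentsWithStats(m.astype(np.uint8)); print(s[1:],ce[1:])
hubs=P[roi&(Z>.05)&(Z<.085)&(P[...,0]<.57)]
print("idler",idl,"post",post,"hubpts",hubs.min(0),hubs.max(0))
# pivot from distances
d=post-idl; d=d[:2]; D=np.hypot(*d); a=(.11**2-.064**2+D*D)/(2*D); h=np.sqrt(max(0,.11**2-a*a)); n=np.array([-d[1],d[0]])/D
for sg in(1,-1):
    pv=idl[:2]+a*d/D+sg*h*n; A=np.arctan2(*(idl[:2]-pv)[::-1]); B=np.arctan2(*(post[:2]-pv)[::-1]); print(pv,A,B,B-A)
print("hub bp",bp(236.5,196.5,.074))
o=sensors.get_obs()
cv2.imwrite('pics/crop.png',cv2.resize(c["img"][130:250,190:310,::-1],None,fx=5,fy=5,interpolation=cv2.INTER_CUBIC))
E
```

```text
[[227 173   6   5  10]
 [229 174   1   1   1]
 [226 183  29  25 415]] [[230.3        175.8       ]
 [229.         174.        ]
 [239.43614458 195.07228916]]
idler [ 0.59956974 -0.05011625  0.116     ] post [0.61146745 0.06744511 0.074     ] hubpts [ 0.51836704 -0.02260057  0.0503287 ] [0.56994194 0.08058755 0.08154966]
[0.55040307 0.04828415] -1.107421355009703 0.30405316760806306 1.411474522617766
[0.66745461 0.03643804] -2.2358929079902072 2.6358178765716143 4.871710784561822
hub bp [0.55152997 0.04863976 0.074     ]
```

View pics/crop.png

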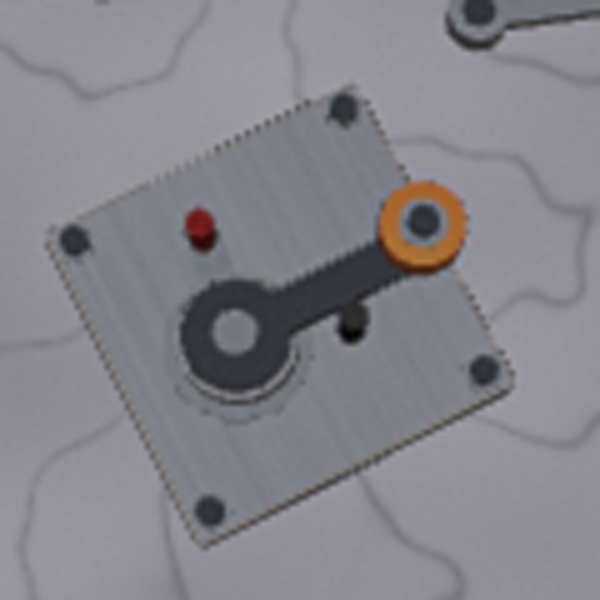

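```bash
python3 - <<'E'
from h import *
o=sensors.get_obs(); print(rel(o,[.5996,-.0501,.2166],1.57), o["time"])
E
```

```text
(array([-550.1,  430.8,    0.7]), np.float64(19.2)) 0.1
```

Request:
play_rows:
  increments:
    - {"linear":[-20,15.7,0],"angular":[0,0,0],"hand":100}
    - {"linear":[-40,31.3,0],"angular":[0,0,0],"hand":100}
    - {"linear":[-48,37.6,0],"angular":[0,0,0],"hand":100}
    - {"linear":[-48,37.6,0],"angular":[0,0,0],"hand":100}
    - {"linear":[-48,37.6,0],"angular":[0,0,0],"hand":100}
    - {"linear":[-48,37.6,0],"angular":[0,0,0],"hand":100}
    - {"linear":[-48,37.6,0],"angular":[0,0,0],"hand":100}
    - {"linear":[-48,37.6,0],"angular":[0,0,0],"hand":100}
    - {"linear":[-48,37.6,0],"angular":[0,0,0],"hand":100}
    - {"linear":[-48,37.6,0],"angular":[0,0,0],"hand":100}
    - {"linear":[-46,36,0],"angular":[0,0,0],"hand":100}
    - {"linear":[-30,23.5,0],"angular":[0,0,0],"hand":100}

```text
time: 1.6
ee_pos: [0.5795, -0.0794, 0.2174]
tool_rot: [-0.167, 0.986, 0.0, -0.0]
ft_force: [-0.8, -0.6, 0.5]
opening: 0.0877
grasp_force: 0.0
```

Request:
play_rows:
  increments:
    - {"linear":[-20,15,0],"angular":[0,0,0],"hand":100}
    - {"linear":[-10,6,0],"angular":[0,0,5],"hand":100}
    - {"linear":[0,0,0],"angular":[0,0,7],"hand":100}
    - {"linear":[0,0,0],"angular":[0,0,7.2],"hand":100}
    - {"linear":[0,0,0],"angular":[0,0,0],"hand":100}
    - {"linear":[0,0,0],"angular":[0,0,0],"hand":100}

```text
time: 2.35
ee_pos: [0.6002, -0.053, 0.2176]
tool_rot: [-0.001, 1.0, 0.0, 0.0]
ft_force: [0.5, -0.5, -0.4]
opening: 0.0882
grasp_force: 0.0
```

```bash
python3 - <<'E'
from h import *
o=sensors.get_obs(); c=capture("wrist"); print(rel(o,[.5996,-.0501,.103],1.57), o["time"],o["ee_pos"],o["ft_force"])
z=c["range_z"];K=c["mtx"];v,u=np.mgrid[:384,:512]
T=c["hand_eye"];Pc=np.dstack([(u-K[0,2])/K[0,0]*z,(v-K[1,2])/K[1,1]*z,z])@T[:3,:3].T+T[:3,3]
P=Pc@Ro.from_quat(o["tool_rot"]).as_matrix().T+o["ee_pos"]
hsv=cv2.cvtColor(c["img"],cv2.COLOR_RGB2HSV).astype(int);h=np.where(hsv[...,0]>170,hsv[...,0]-180,hsv[...,0])
ok=(z>0)&(hsv[...,1]>130)&(hsv[...,2]>60)
for n,a,b,zz in(("red",-6,5,(.068,.08)),("or",6,20,(.108,.122))):
    q=P[ok&(h>=a)&(h<=b)&(P[...,2]>zz[0])&(P[...,2]<zz[1])]
    if len(q)>5:
        (x,y),r=cv2.minEnclosingCircle(q[:,:2].astype(np.float32)); print(n,len(q),x,y,r)
cv2.imwrite('pics/w1.png',c["img"][...,::-1])
E
```

```text
(array([  0.6,   2.9, 114.6]), np.float64(0.1)) 2.35 [ 0.60023307 -0.05298848  0.21762219] [ 0.46075437 -0.54187441 -0.39134317]
red 159 0.6125525236129761 0.0663093775510788 0.007970000617206097
or 991 0.5996333956718445 -0.05114312097430229 0.02268865332007408
```

View pics/w1.png

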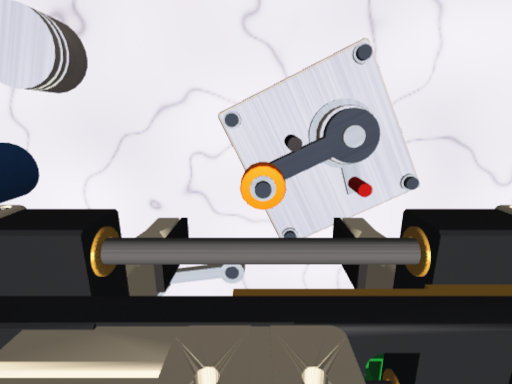

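The wrist view shows the idler at (263,187) and the red post at (362,187), within about 1 mm of the top-view measurement. I descend and pinch.

Request:
play_rows:
  increments:
    - {"linear":[0.6,2,20],"angular":[0,0,0],"hand":100}
    - {"linear":[0,0,30],"angular":[0,0,0],"hand":100}
    - {"linear":[0,0,30],"angular":[0,0,0],"hand":100}
    - {"linear":[0,0,20],"angular":[0,0,0],"hand":100}
    - {"linear":[0,0,10],"angular":[0,0,0],"hand":100}
    - {"linear":[0,0,4],"angular":[0,0,0],"hand":100}
    - {"linear":[0,0,0],"angular":[0,0,0],"hand":100}
  squeeze: 35

```text
time: 3.28
ee_pos: [0.6002, -0.0509, 0.104]
tool_rot: [0.0, 1.0, 0.0, 0.0]
ft_force: [0.2, -0.0, -0.4]
opening: 0.0879
grasp_force: 0.0
```

Request:
play_rows:
  increments:
    - {"linear":[0,0,0],"angular":[0,0,0],"hand":60}
    - {"linear":[0,0,0],"angular":[0,0,0],"hand":50}
    - {"linear":[0,0,0],"angular":[0,0,0],"hand":40}
    - {"linear":[0,0,0],"angular":[0,0,0],"hand":30}
    - {"linear":[0,0,0],"angular":[0,0,0],"hand":30}
    - {"linear":[0,0,0],"angular":[0,0,0],"hand":30}
  squeeze: 35

```text
time: 4.03
ee_pos: [0.5998, -0.0508, 0.1036]
tool_rot: [0.001, 1.0, 0.0, -0.0]
ft_force: [-0.2, 0.3, 0.5]
opening: 0.0443
grasp_force: 35.0
```

```bash
python3 - <<'E'
from h import *
o=sensors.get_obs(); print(o["ft_force"],o["ee_pos"],o["opening"],o["grasp_force"])
pv=np.array([.551,.048]); d=o["ee_pos"][:2]-pv; a0=np.arctan2(d[1],d[0]); r=np.hypot(*d); print(a0,r)
p=o["ee_pos"].copy()
for a in list(np.arange(a0,-.15,.08))+[-.1,-.05,-.016,0.05]:
    q=pv+.11*np.array([np.cos(a),np.sin(a)]); 
    print(round(a-a0,3),"tool lin",(Ro.from_quat(o["tool_rot"]).inv().apply(np.r_[q-p[:2],0])*1000).round(1)); p[:2]=q
E
```

```text
[-0.19997569  0.30979343  0.5219348 ] [ 0.59983807 -0.05077476  0.10357776] 0.0442713111016139 35.000224113464355
-1.1116076446633094 0.1101889775346113
0.0 tool lin [0.1 0.2 0. ]
0.08 tool lin [-7.7  4.2  0. ]
0.16 tool lin [-7.4  4.8  0. ]
0.24 tool lin [-6.9  5.4  0. ]
0.32 tool lin [-6.5  5.9  0. ]
0.4 tool lin [-6.   6.4  0. ]
0.48 tool lin [-5.5  6.9  0. ]
0.56 tool lin [-4.9  7.3  0. ]
0.64 tool lin [-4.3  7.7  0. ]
0.72 tool lin [-3.7  8.   0. ]
0.8 tool lin [-3.   8.3  0. ]
0.88 tool lin [-2.3  8.5  0. ]
0.96 tool lin [-1.7  8.6  0. ]
1.012 tool lin [-0.7  5.6  0. ]
1.062 tool lin [-0.4  5.5  0. ]
1.096 tool lin [-0.1  3.7  0. ]
1.162 tool lin [0.1 7.3 0. ]
```

Request:
play_rows:
  increments:
    - {"linear":[-7.7,4.2,0],"angular":[0,0,0],"hand":30}
    - {"linear":[-7.4,4.8,0],"angular":[0,0,0],"hand":30}
    - {"linear":[-6.9,5.4,0],"angular":[0,0,0],"hand":30}
    - {"linear":[-6.5,5.9,0],"angular":[0,0,0],"hand":30}
    - {"linear":[0,0,0],"angular":[0,0,0],"hand":30}

```text
time: 4.65
ee_pos: [0.629, -0.0301, 0.1035]
tool_rot: [0.0, 1.0, -0.0, 0.0]
ft_force: [-3.8, -1.9, 3.0]
opening: 0.0439
grasp_force: 35.0
```

Request:
play_rows:
  increments:
    - {"linear":[-6,6.4,0],"angular":[0,0,0],"hand":30}
    - {"linear":[-5.5,6.9,0],"angular":[0,0,0],"hand":30}
    - {"linear":[-4.9,7.3,0],"angular":[0,0,0],"hand":30}
    - {"linear":[-4.3,7.7,0],"angular":[0,0,0],"hand":30}
    - {"linear":[-3.7,8,0],"angular":[0,0,0],"hand":30}
    - {"linear":[-3,8.3,0],"angular":[0,0,0],"hand":30}
    - {"linear":[-1.8,6,0],"angular":[0,0,0],"hand":30}
    - {"linear":[0,0,0],"angular":[0,0,0],"hand":30}

```text
time: 5.65
ee_pos: [0.6579, 0.0198, 0.1036]
tool_rot: [0.0, 1.0, -0.0, 0.0]
ft_force: [-2.4, -6.5, 3.2]
opening: 0.0437
grasp_force: 35.0
```

Request:
play_rows:
  increments:
    - {"linear":[-1.2,6,0],"angular":[0,0,0],"hand":30}
    - {"linear":[-1,6,0],"angular":[0,0,0],"hand":30}
    - {"linear":[-0.5,4,0],"angular":[0,0,0],"hand":30}
    - {"linear":[0,0,0],"angular":[0,0,0],"hand":30}

```text
time: 6.15
ee_pos: [0.6609, 0.0355, 0.1036]
tool_rot: [0.001, 1.0, -0.0, 0.0]
ft_force: [-1.4, -6.0, 0.9]
opening: 0.0438
grasp_force: 35.0
```

Request:
play_rows:
  increments:
    - {"linear":[-0.2,1.5,0],"angular":[0,0,0],"hand":30}
    - {"linear":[-0.2,1.5,0],"angular":[0,0,0],"hand":30}
    - {"linear":[0,0,0],"angular":[0,0,0],"hand":30}

```text
time: 6.52
ee_pos: [0.6612, 0.0383, 0.1036]
tool_rot: [0.001, 1.0, -0.0, 0.0]
ft_force: [-0.3, -5.9, 1.9]
opening: 0.0438
grasp_force: 35.0
```

Request:
play_rows:
  increments:
    - {"linear":[-0.2,1.5,0],"angular":[0,0,0],"hand":30}
    - {"linear":[-0.1,1,0],"angular":[0,0,0],"hand":30}
    - {"linear":[0,0,0],"angular":[0,0,0],"hand":30}

```text
time: 6.9
ee_pos: [0.6613, 0.0407, 0.1036]
tool_rot: [0.001, 1.0, -0.0, 0.0]
ft_force: [-1.2, -5.6, 2.4]
opening: 0.0437
grasp_force: 35.0
```

Still only the spring force, so I continue in 1 mm steps.

Request:
play_rows:
  increments:
    - {"linear":[0,1,0],"angular":[0,0,0],"hand":30}
    - {"linear":[0,1,0],"angular":[0,0,0],"hand":30}
    - {"linear":[0,0,0],"angular":[0,0,0],"hand":30}

```text
time: 7.28
ee_pos: [0.6615, 0.0427, 0.1036]
tool_rot: [0.001, 1.0, -0.0, 0.0]
ft_force: [0.0, -4.8, 1.5]
opening: 0.0436
grasp_force: 35.0
```

Request:
play_rows:
  increments:
    - {"linear":[0,1,0],"angular":[0,0,0],"hand":30}
    - {"linear":[0,1,0],"angular":[0,0,0],"hand":30}
    - {"linear":[0,0,0],"angular":[0,0,0],"hand":30}

```text
time: 7.65
ee_pos: [0.6615, 0.0447, 0.1036]
tool_rot: [0.001, 1.0, -0.0, 0.0]
ft_force: [-1.4, -6.1, 1.8]
opening: 0.0438
grasp_force: 35.0
```

Request:
play_rows:
  increments:
    - {"linear":[0,1,0],"angular":[0,0,0],"hand":30}
    - {"linear":[0,0,0],"angular":[0,0,0],"hand":30}

```text
time: 7.9
ee_pos: [0.6616, 0.0457, 0.1036]
tool_rot: [0.001, 1.0, -0.0, 0.0]
ft_force: [-0.3, -6.4, 1.2]
opening: 0.0438
grasp_force: 35.0
```

Request:
play_rows:
  increments:
    - {"linear":[0,1,0],"angular":[0,0,0],"hand":30}
    - {"linear":[0,0,0],"angular":[0,0,0],"hand":30}

```text
time: 8.15
ee_pos: [0.6616, 0.0465, 0.1036]
tool_rot: [0.001, 1.0, -0.001, 0.0]
ft_force: [-0.1, -7.1, 1.9]
opening: 0.0439
grasp_force: 35.0
```

Request:
play_rows:
  increments:
    - {"linear":[0,1,0],"angular":[0,0,0],"hand":30}
    - {"linear":[0,0,0],"angular":[0,0,0],"hand":30}

```text
time: 8.4
ee_pos: [0.6615, 0.0468, 0.1036]
tool_rot: [0.001, 1.0, -0.001, 0.0]
ft_force: [0.9, -11.1, 0.9]
opening: 0.0438
grasp_force: 35.0
```

Request:
play_rows:
  increments:
    - {"linear":[0,0.7,0],"angular":[0,0,0],"hand":30}
    - {"linear":[0,0,0],"angular":[0,0,0],"hand":30}
    - {"linear":[0,0,0],"angular":[0,0,0],"hand":30}
  squeeze: 45

```text
time: 8.78
ee_pos: [0.6615, 0.0469, 0.1036]
tool_rot: [0.001, 1.0, -0.001, 0.0]
ft_force: [0.8, -12.1, 1.6]
opening: 0.0434
grasp_force: 45.0
```

Request:
play_rows:
  increments:
    - {"linear":[0,0.7,0],"angular":[0,0,0],"hand":30}
    - {"linear":[0,0,0],"angular":[0,0,0],"hand":30}
    - {"linear":[0,0,0],"angular":[0,0,0],"hand":30}

```text
time: 9.15
ee_pos: [0.6615, 0.0471, 0.1036]
tool_rot: [0.001, 1.0, -0.002, 0.0]
ft_force: [1.1, -14.6, 0.8]
opening: 0.0437
grasp_force: 45.0
```

Request:
play_rows:
  increments:
    - {"linear":[0,0.6,0],"angular":[0,0,0],"hand":30}
    - {"linear":[0,0.6,0],"angular":[0,0,0],"hand":30}
    - {"linear":[0,0,0],"angular":[0,0,0],"hand":30}
    - {"linear":[0,0,0],"angular":[0,0,0],"hand":30}

```text
time: 9.65
ee_pos: [0.6615, 0.0473, 0.1036]
tool_rot: [0.001, 1.0, -0.002, -0.0]
ft_force: [1.5, -18.4, 1.1]
opening: 0.0437
grasp_force: 45.0
```

```bash
python3 - <<'E'
from h import *
c=capture("wrist"); o=sensors.get_obs(); print(o["ft_force"],o["ee_pos"],o["joint_velocities"].round(3))
cv2.imwrite('pics/w2.png',c["img"][...,::-1])
E
```

```text
[  2.15526878 -18.29305923   0.15303886] [0.66152602 0.04737225 0.10362263] [-0.     0.001 -0.    -0.001 -0.     0.003]
```

View pics/w2.png

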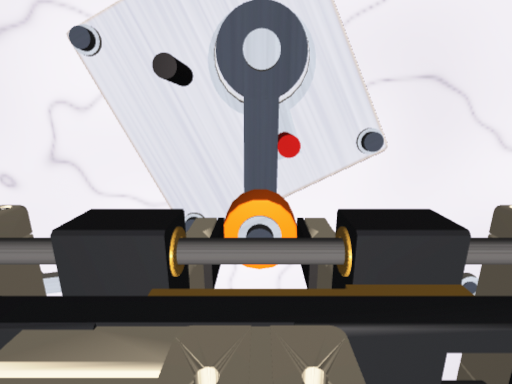

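The arm's side at (277,145) touches the red post at (289,145). The idler is pinched at (260,235), and the push is steady at 18 N, about 12 N above the spring force.

```bash
python3 -c "
from cell import ctrl; print(ctrl.sign_off())"
```

```text
the job is handed in; nothing more can be done
None
```

I wound the tensioner arm counter-clockwise until it came up firmly against the red stop post, and handed the job in at about 10 s with the gripper still holding it there (about 18 N push, 45 N grip); the loose parts were not touched.

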